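# Pry the plug-in board out of the open control unit and seat it in the test adapter

### The job

The board in the open control unit has to go on test. Its top edge sits too deep to pinch, so press the red ejector lever gently down to its stop to pry the board up out of its connector, then take it by its yellow rail, slide it straight up out of the guides and slide it, gold contacts down, into the slotted guides on the test adapter's floating carriage. Press it gently fully home in the connector there, let go, and leave the things lying round about where they are.

Things in the scene. Friction and masses are not known exactly. Their poses are not given: they have to be found in the camera images.
- board: plug-in circuit board standing upright: green plate 100 long (x) x 4 thick (y) x 72 mm high, gold contacts along its lower edge, chips on its -y face, about 150 g. A yellow plastic grip rail 84 (x) x 9 (y) x 14 mm high runs along its top edge. Origin: middle of the lower edge; z up. It works either way round.
- rail_top (a point): middle of the top of the board's yellow rail, 84 mm above the board's origin. While the board is seated in the unit it is level with the tops of the blocks on either side, with under 5 mm beside the rail: no room for fingers.
- control_unit: open control unit, fixed to the bench, 145 (x) x 118 (y) x 117 mm high: blue front and rear sheets, bare metal power supply on its +y side, black finned heat sink on its -y side, 18 mm apart; the board stands between them along x. Origin: on the bench under the middle of the board, z up; the red lever sticks out at its -x end (the robot's side).
- unit_seat (a point): where the middle of the board's lower edge is while seated in the unit: 34 mm above the bench. Sprung contacts grip the lowest 14 mm of the board (about 5 N to overcome); above them it runs freely in black upright guides (play 1 mm to each face, 1.5 mm to each end) that end 80 mm above this point.
- ejector (a joint): angle of the red ejector lever, rad: 0 = arm fully up, 0.68 = arm pressed down to its stop. Stiff hinge: stays where it is left. Its steel toe under the board's lower edge meets the board at about 0.1 and has lifted its middle about 18 mm at the stop; there it stays propped, lever end some 3 mm high. 5 to 12 N down on the pad move it.
- ejector_pad (a point): axis of the red thumb pad at the lever's end, a roll of radius 6 and width 18 mm lying along the unit's y. It swings on a 72 mm radius about the unit's point x = -60, z = 26 mm: in the unit's frame it is at x = -116, z = 72 mm with the lever at 0, at x = -132, z = 27 mm at the stop.
- test_adapter: test adapter, fixed to the bench: grey case 150 (x) x 120 (y) x 20 mm that carries a floating carriage: aluminium plate with a black edge connector and two white upright slotted guides, 120 mm apart over all, one at each end of the slot, which runs along x. Origin: on the bench under the middle of the case, z up. Free room for fingers beside the guides and, above the plate, beside the rail.
- adapter_mid (a point): where the middle of the lower edge of a board fully home is if the carriage is at mid travel: 34 mm above the bench, rail top 118 mm. Fixed to the case. The carriage slides along the case's y on two rods, 12 mm each way to firm stops; 3 N move it, it stays where it was left. Where it stands at the start is not given: see it, feel for it or push it to a stop.
- adapter_mid_top (a point): point 100 mm above the bench over adapter_mid: the top of the guides at mid travel. Guides: at x = 44 to 57 mm at each end, outer faces 9 mm from the slot's middle; mouths slightly flared down to 88 mm above the bench (play 3 mm at the top), then 1 mm to each face, 1.5 to each end. Sprung contacts about 12 mm above home take about 6 to 12 N to pass.
- spanner: bystander: steel spanner 150 mm long, lying at the left front
- nut_m16: bystander: steel nut 24 mm, lying at the left front
- core_3: bystander: black winding core, 62 mm across, 122 mm tall, standing at the left front
- screwdriver_1: bystander: screwdriver with red handle, 212 mm, lying at the left front
- cutter: bystander: orange cutter 142 mm, lying at the right rear

How it is judged:
On the way, in this order (a step that is already met when the one before it is completed fails the run):
1. the ejector lever, pressed down, has pried the board at least 12 mm up out of its connector, with the board still in the unit's guides (value of joint ejector above 0.5 rad and z of board in the frame of control_unit between 0.046 and 0.09 m and contact force between the fingers and ejector above 0.5 N), for 0.05 s.
2. the board is out of the unit's guides, upright above them (z of board in the frame of control_unit above 0.115 m and angle between board's own z axis and vertical below 0.35 rad), for 0.1 s.
At the end, for the whole second after the job is handed in: the board stands upright in the guides of the test adapter's carriage (anywhere along the carriage's travel), its lower edge within 2 mm of fully home, at rest and released (z of board in the frame of test_adapter between 0.0315 and 0.0362 m and x of board in the frame of test_adapter between -0.004 and 0.004 m and y of board in the frame of test_adapter between -0.0155 and 0.0155 m and angle between board's own z axis and vertical below 0.05 rad and angle between the x axis of board and the x axis of test_adapter, either way round below 0.06 rad and linear speed of board below 0.01 m/s); the robot touches nothing.
It fails at once if the lever is forced (more than 60 N from the fingers) (contact force between the fingers and ejector above 60 N).
It fails at once if the board is rammed into the adapter (contact forces over 120 N in all) (contact force between board and test_adapter above 120 N).
It fails at once if the board is tipped over (angle between board's own z axis and vertical above 0.7 rad).
It fails at once if a thing lying round about is shifted by more than 30 mm (distance of any of spanner, nut_m16, core_3, screwdriver_1, cutter from where it was at the start of the episode above 0.03 m).
It also fails if it takes over 66 s, if anything falls off the work surface, if the arm or the gripper's body presses on something with over 40 N, if the wrist force passes 120 N, or if a joint passes its speed limit or range.

### The arm

A 6-joint arm with a two-finger parallel gripper is mounted at the origin on a cart in front of the work surface, level with it; the furniture and walls round the work are solid. World frame = base frame: x ahead of the robot, y to its left, z up, the work surface at z = 0. Lengths are in m, angles in rad, forces in N, time in s.
With the tool pointing down it reaches from about 0.375 to 0.9 m from the base axis. Payload 3.1 kg.
Tool frame: the origin (TCP) lies midway between the tips of the shut fingers; the grasp point (between the pads) lies 19 mm behind it; z points along the fingers, y is the line along which they close (so a half turn about z gives the same grasp; the last joint's range is limited). The gripper opens to 85 mm and grips with 20 to 120 N. Pads are 22 mm wide; open, the fingers measure 114 mm over their backs; the gripper's body (76 mm by 85 mm) begins 54 mm behind the grasp point. The pads swing forward as they close: fully open they stand 13 mm farther back than shut.
Start: joints at [1.02, 0.527, 1.433, -0, 1.181, -0.178], TCP at [0.228, 0.582, 0.231] pointing down, gripper open.
Joint ranges: [-3.08, 3.08], [-0.75, 2.2], [0.22, 2.44], [-1.43, 4.57], [0, 2.65], [-2.85, 2.85]. Speed limits (rad/s): [2.79, 2.79, 3.14, 3.14, 3.14, 3.14].

### API

Orientations are given as a unit quaternion [x, y, z, w].
In Python, from station import manip gives the robot as it stands.
- The arm moves only by the tool drive_tool, never from a script. Its argument "motion" is a list that holds one entry, the list of rows, each a list of 5 numbers: the finger opening in mm, from 0 to 85.4, then the shift along the tool's x, y, z in units of 30 mm (1.0 is 30 mm), then the turn about the tool's z in units of 8 degrees (1.0 is 8 degrees). In form: [[[fingers, x, y, z, yaw], ...]]. A call has 1 to 10 rows; each row is the pose to reach, as a shift and turn from the pose commanded when the call began, along the tool's axes at that moment; what a row does not reach only later rows make up. A row lasts 1/10 s, in which the tool goes at most 50 mm and 8.59 degrees, less where a joint would pass 70% of its speed; a pose out of reach is approached as far as the arm can. A call with a gripper value outside its range is refused whole. The fingers move at their own pace and stop on an object; "squeeze" is the grip in N (left out, the last holds). Time passes only in rows, so rows that repeat a pose let the fingers close. It gives the time, the measured TCP pose, the force, the opening and the grip force at its end, in the units of the state.
- manip.sense(): the state, without advancing time (a new reading comes with each control period).
- manip.snapshot(name): name is "scene" or "top" or "wrist"; returns the picture (420x560x3 uint8, red, green, blue); there is no depth.
- manip.camera_model(name): a dict with "fov_y" (degrees; the focal length in pixels is half the picture's height over the tangent of half this angle, whatever the lens; pixels are square), "cx", "cy" (the principal point, pixels), "k1" (the pictures are not rectified: a ray, as slopes to the right and down, at radius r is drawn at 1 + k1 r^2 times it, then the intrinsics apply), "origin" and "orientation" of the camera in the world. Camera axes: x right, y up, looking along -z (the intrinsics and any distortion apply to the point x, -y, -z); pixel columns grow to the right and rows downward; lengths in m; the calibration is good to about 2 mm. A picture is of the moment at which its call begins: read the wrist's pose just before it. camera_model takes no time and is no camera call; for the wrist camera it gives the pose at the moment of the call.
- manip.sign_off(): hands the job in; it is judged then, once.
The state is a dict: "t": time; "q": joint angles; "qd": joint speeds; "tau": joint torques, N m; "tcp_pos": TCP position; "tool_rot": TCP orientation; "force": force on the tool from outside, world axes, zero at the start; "ft_torque": the same for the moment, N m; "finger_gap": opening from 0.0 (shut) to 1.0 (fully open); "gripper_force": force on a finger pad.
Only numpy, scipy, OpenCV 4.12 (cv2) and the standard library are available. Lean on these libraries where they do the work, as an engineer would, in place of code of your own. Each camera call takes 0.05 s, during which the arm holds its last target. There are 200 camera calls.

## Working session

There is one attempt and no reset: what is moved stays moved. The work goes in short steps, Python scripts to look and compute and a tool call to move; the robot and the scene stay as the last step left them, time stands still between calls to the robot, and variables do not carry over. Pictures are saved under pics/ and viewed, at most 10 in all, crops included, and the job is handed in when it is done.

Besides the shell and the picture viewer there is one more tool, called after "Request:" as name(argument=value, ...) on one line, values as JSON. drive_tool: Moves the arm, as the interface text tells. Its arguments: {"type":"object","properties":{"motion":{"type":"array","items":{"type":"array","items":{"type":"array","items":{"type":"number"}}}},"squeeze":{"type":"number"}},"required":["motion"]}

```bash
mkdir -p pics; cat > h.py <<'E'
import numpy as np, cv2
from station import manip
from scipy.spatial.transform import Rotation as R
def ray(c,u,v):
    f=210/np.tan(np.radians(c['fov_y'])/2); d=np.array([(u-c['cx'])/f,(v-c['cy'])/f]); s=d.copy()
    for _ in range(30): s=d/(1+c['k1']*(s@s))
    return np.array(c['origin']),R.from_quat(c['orientation']).apply([s[0],-s[1],-1])
def atz(c,u,v,z):
    o,d=ray(c,u,v); return o+d*(z-o[2])/d[2]
def proj(c,p):
    f=210/np.tan(np.radians(c['fov_y'])/2)
    q=R.from_quat(c['orientation']).inv().apply(np.array(p)-c['origin']); s=np.array([q[0],-q[1]])/-q[2]
    s=s*(1+c['k1']*(s@s)); return s*f+[c['cx'],c['cy']]
def snap(n,f,crop=None,k=1):
    im=manip.snapshot(n)[:,:,::-1]
    if crop: x,y,w,h=crop; im=im[y:y+h,x:x+w]
    cv2.imwrite('pics/'+f,cv2.resize(im,None,fx=k,fy=k,interpolation=cv2.INTER_CUBIC))
E
python3 - <<'E'
from h import *
s=manip.sense();print(s)
for n in ('scene','top','wrist'): print(n,manip.camera_model(n))
cv2.imwrite('pics/top0.png',manip.snapshot('top')[:,:,::-1]);cv2.imwrite('pics/sc0.png',manip.snapshot('scene')[:,:,::-1])
E
```

```text
{'t': 0.0, 'q': array([ 1.01947354e+00,  5.28463888e-01,  1.43390872e+00,  1.39138370e-05,
        1.18138229e+00, -1.78487944e-01]), 'qd': array([ 1.51281609e-03,  3.45347577e-04, -9.18965397e-04, -2.93681718e-04,
       -4.88673170e-05,  4.55909735e-04]), 'tau': array([-4.40815038e-04, -4.42350376e+01, -1.78019732e+01, -2.83619374e-04,
        8.39089626e-03, -1.10976777e-05]), 'tcp_pos': array([0.22724265, 0.58145866, 0.23033297]), 'tool_rot': array([ 1.85342075e-01,  9.82673469e-01, -1.00764067e-03, -3.91819086e-04]), 'force': array([-0.24532122,  0.42244293,  0.26311942]), 'ft_torque': array([ 0.00730277,  0.04575998, -0.04544676]), 'gripper_force': 0.0, 'finger_gap': 1.000621430072078}
scene {'fov_y': 47.75167859183391, 'cx': 277.3099659569616, 'cy': 197.8718423145785, 'k1': -0.015554853306066943, 'origin': array([-0.40563822, -1.02126431,  0.88325051]), 'orientation': array([ 0.48219132, -0.17928576, -0.32332899,  0.79423329])}
top {'fov_y': 53.541960629680105, 'cx': 284.03678013050103, 'cy': 210.32051729708198, 'k1': -0.06404952020115726, 'origin': array([0.47330669, 0.008782  , 1.17360176]), 'orientation': array([-0.03026142,  0.03056494,  0.7120783 , -0.70078136])}
wrist {'fov_y': 65.51604888960154, 'cx': 281.0468922860692, 'cy': 208.46358755543912, 'k1': 0.009626029896349612, 'origin': array([0.15420189, 0.60997634, 0.37323161]), 'orientation': array([-0.12872016, -0.08616446,  0.5578018 ,  0.81539191])}
```

View pics/top0.png

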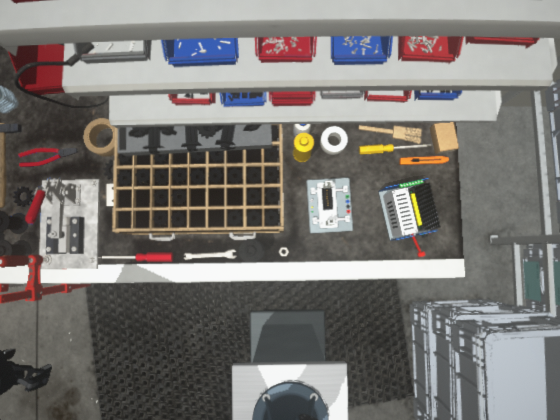

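View pics/sc0.png

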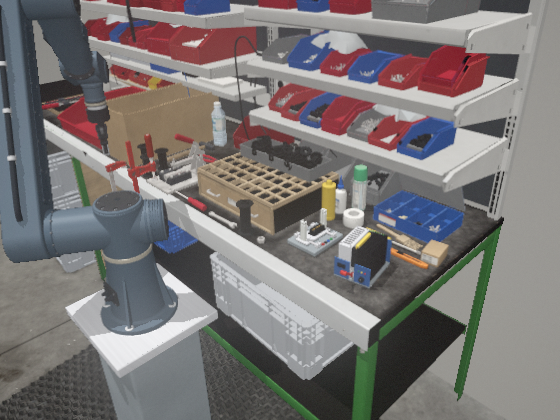

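The top view shows the adapter near (330,205), the unit near (410,212) and the lever pad near (421,254). The nut is at (284,252). Next I'll enlarge the work area.

```bash
python3 - <<'E'
from h import *
im=cv2.imread('pics/top0.png')[165:275,298:458]
cv2.imwrite('pics/topc.png',cv2.resize(im,None,fx=5,fy=5,interpolation=cv2.INTER_CUBIC))
im=cv2.imread('pics/sc0.png')[180:300,230:430]
cv2.imwrite('pics/scc.png',cv2.resize(im,None,fx=4,fy=4,interpolation=cv2.INTER_CUBIC))
t=manip.camera_model('top')
print(proj(t,[.228,.582,.231]),proj(manip.camera_model('scene'),[.228,.582,.231]))
for u,v,z in [(330,205,.03),(410,212,.117),(421,254,.07),(284,252,0)]: print(atz(t,u,v,z))
E
```

```text
[ 34.42957818 357.06973498] [106.66231973 153.14678363]
[ 0.58466774 -0.1197025   0.03      ]
[ 0.55496171 -0.31499725  0.117     ]
[ 0.4461807  -0.35452029  0.07      ]
[0.45710371 0.00944743 0.        ]
```

View pics/topc.png

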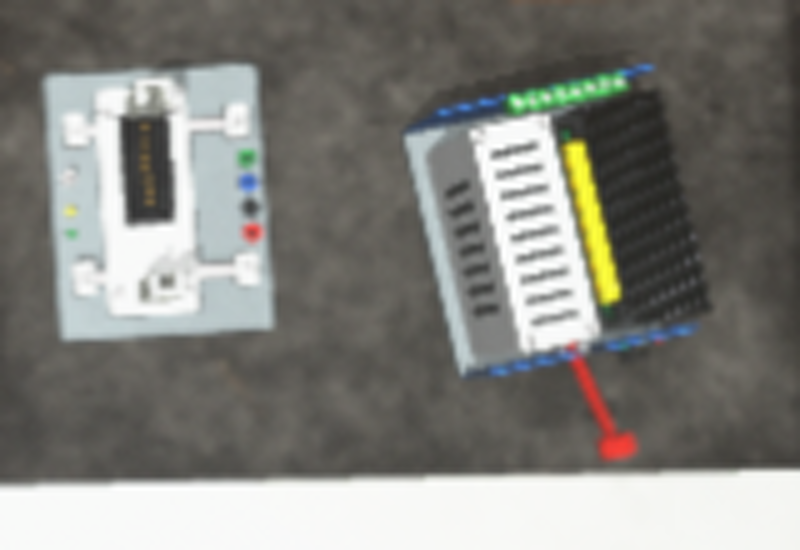

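View pics/scc.png

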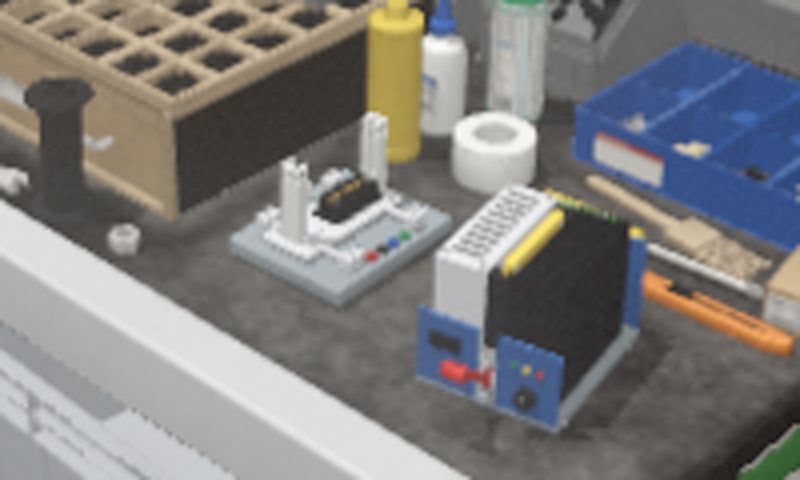

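The crops show:
- The rail runs from (575,142) to (609,302) in the crop.
- The pad is at (617,446).
- The case corners are at (43,75), (258,65), (273,327) and (62,340).
- The lower guide top is around (160,285) and the upper one around (150,95).

```bash
python3 - <<'E'
from h import *
t=manip.camera_model('top')
g=lambda u,v,z: atz(t,298+(u+.5)/5-.5,165+(v+.5)/5-.5,z)
a,b=g(575,142,.118),g(609,302,.118); d=a-b
print('rail',a,b,np.linalg.norm(d),(a+b)/2,np.degrees(np.arctan2(d[1],d[0])))
u=(a+b)/2; dx=d/np.linalg.norm(d)
print('pad',g(617,446,.078), 'expected',u-dx*.116)
c=[g(*p,.02) for p in [(43,75),(258,65),(273,327),(62,340)]]
m=sum(c)/4;e=c[0]+c[1]-c[2]-c[3]
print('case',c,m,np.degrees(np.arctan2(e[1],e[0])))
# connector black
for p in [(121,115),(174,115),(175,220),(126,223)]: print('conn',g(*p,.048))
an=np.arctan2(e[1],e[0]); ax=np.array([np.cos(an),np.sin(an),0]); ay=np.array([-ax[1],ax[0],0])
for yy in(-.012,0,.012):
  for xx in (.0505,-.0505):
    p=m+ax*xx+ay*yy;p[2]=.1;q=proj(t,p); print(yy,xx,(q-[298,165])*5)
print('white edge', g(600,478,0.0))
E
```

```text
rail [ 0.60375277 -0.32355617  0.118     ] [ 0.52118012 -0.33762749  0.118     ] 0.0837630248971613 [ 0.56246645 -0.33059183  0.118     ] 9.670957563133937
pad [ 0.44690267 -0.35190767  0.078     ] expected [ 0.44811495 -0.35007864  0.118     ]
case [array([ 0.65817272, -0.05596079,  0.02      ]), array([ 0.66203187, -0.17681644,  0.02      ]), array([ 0.51496819, -0.18079246,  0.02      ]), array([ 0.50972293, -0.06343062,  0.02      ])] [ 0.58622393 -0.11925008  0.02      ] 2.218075299636952
conn [ 0.63097096 -0.09651279  0.048     ]
conn [ 0.63052816 -0.12548002  0.048     ]
conn [ 0.5729757  -0.12450424  0.048     ]
conn [ 0.57176493 -0.09780465  0.048     ]
-0.012 0.0505 [190.44064089  86.32021776]
-0.012 -0.0505 [203.2534114 279.4369041]
0 0.0505 [167.51532003  87.54294704]
0 -0.0505 [180.14300818 280.71336385]
0.012 0.0505 [144.57634782  88.76839696]
0.012 -0.0505 [157.01846594 281.9895167 ]
white edge [ 0.42723748 -0.36714748  0.        ]
```

```bash
cat >> h.py <<'E'
# commanded pose: [x,y,z,psi_deg]; psi = world heading of tool x (tool pointing down)
def axes(c):
    a=np.radians(c[3]); return np.array([[np.cos(a),np.sin(a),0],[np.sin(a),-np.cos(a),0],[0,0,-1]])
def after(c,r):  # r: x,y,z,yaw row units
    c=np.array(c,float); return np.r_[c[:3]+axes(c).T@(np.array(r[:3])*.03), c[3]-8*r[3]]
def rows(c,*T):
    for t in T: print(np.round(np.r_[axes(c)@(np.array(t[:3])-c[:3])/.03,(c[3]-t[3])/8],2).tolist())
P0=np.array([.5625,-.3306]); YU=9.67
def unit(x,y,z): a=np.radians(YU); return [P0[0]+x*np.cos(a)-y*np.sin(a),P0[1]+x*np.sin(a)+y*np.cos(a),z,YU]
E
python3 - <<'E'
from h import *
c0=[.228,.582,.231,158.64]
rows(c0,[.30,.50,.30,158.64-40],[.48,.2,.30,158.64-80])
c1=after(c0,[0,0,0,0]); c1=np.array([.48,.2,.30,78.64])
rows(c1,[.46,-.25,.25,9.67],unit(-.124,0,.15))
E
```

```text
[-3.23, -1.67, -2.3, 5.0]
[-12.46, -8.8, -2.3, 10.0]
[-14.84, 2.3, 1.67, 8.62]
[-18.28, 2.32, 5.0, 8.62]
```

Request:
drive_tool(motion=[[[0,-0.8,-0.4,-1.1,1],[0,-2,-1,-2.3,2],[0,-3.2,-1.7,-2.3,3],[0,-4.5,-2.6,-2.3,4],[0,-5.8,-3.6,-2.3,5],[0,-7.2,-4.7,-2.3,6],[0,-8.6,-5.8,-2.3,7],[0,-10,-6.9,-2.3,8],[0,-11.4,-8,-2.3,9],[0,-12.46,-8.8,-2.3,10]]])

```text
t: 1.1
tcp_pos: [0.4781, 0.2011, 0.3001]
tool_rot: [0.775, 0.631, -0.0, -0.0]
force: [1.4, 0.3, 0.8]
finger_gap: -0.002
gripper_force: 0.0
```

Request:
drive_tool(motion=[[[0,-1.2,0.3,0,1],[0,-2.8,0.5,0,2],[0,-4.4,0.7,0,3],[0,-6,1,0,4],[0,-7.6,1.2,0,5],[0,-9.2,1.4,0,6],[0,-10.8,1.7,0.5,7],[0,-12.4,2,1,8],[0,-14,2.2,1.5,8.62],[0,-14.84,2.3,1.67,8.62]]])

```text
t: 2.1
tcp_pos: [0.4566, -0.2501, 0.2485]
tool_rot: [0.997, 0.082, -0.001, -0.0]
force: [-1.3, 0.5, 0.0]
finger_gap: -0.003
gripper_force: 0.0
```

```bash
python3 - <<'E'
from h import *
c=after([.228,.582,.231,158.64],[-12.46,-8.8,-2.3,10]);c=after(c,[-14.84,2.3,1.67,8.62]);s=manip.sense()
r=R.from_quat(s['tool_rot']).as_matrix()
print(c,s['tcp_pos'],np.degrees(np.arctan2(r[1,0],r[0,0])),s['q'],s['t'],s['force'])
rows(c,unit(-.124,0,.15),unit(-.124,0,.10),unit(-.126,0,.02))
snap('wrist','w1.png')
cm=manip.camera_model('wrist')
print(cm['origin'],[proj(cm,unit(*p)[:3]) for p in [(-.116,0,.072),(0,0,.118),(.042,0,.118),(-.042,0,.118)]])
E
```

```text
[ 0.45992382 -0.25008305  0.2499      9.68      ] [ 0.45663794 -0.25010027  0.24854029] 9.442830421671825 [-7.15515926e-01  3.66293607e-01  1.67057636e+00 -7.79375802e-04
  1.10649546e+00  6.90822309e-01] 2.1 [-1.26303534  0.45291449  0.011184  ]
[-1.21, 3.22, 3.33, 0.0]
[-1.21, 3.22, 5.0, 0.0]
[-1.28, 3.22, 7.66, 0.0]
[ 0.53408742 -0.24068441  0.39087369] [array([371.26514432, 208.19996901]), array([399.26190862,  85.05032093]), array([405.60279704,  24.34249783]), array([393.61304083, 139.70111048])]
```

View pics/w1.png

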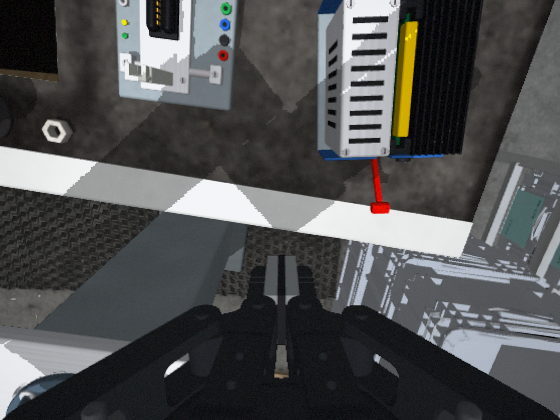

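The rail ends are at (403,137) and (409,20) and the pad is at (380,208). All three sit about 10 px right of the prediction. I'll settle the arm above the pad and measure again.

Request:
drive_tool(motion=[[[0,-0.6,1.2,0,0],[0,-1,2.4,0,0],[0,-1,3.22,0,0],[0,-1,3.22,0,0],[0,-1,3.22,0,0],[0,-1,3.22,0,0]]])

```text
t: 2.75
tcp_pos: [0.4441, -0.3457, 0.2498]
tool_rot: [0.996, 0.085, -0.0, -0.001]
force: [0.0, -0.4, -1.3]
finger_gap: 0.001
gripper_force: 0.0
```

```bash
cat >> h.py <<'E'
def blob(im,lo,hi,roi=None):
    h=cv2.cvtColor(im,cv2.COLOR_RGB2HSV); m=cv2.inRange(h,lo,hi)
    if roi: k=np.zeros_like(m); x,y,w,hh=roi; k[y:y+hh,x:x+w]=255; m&=k
    cs,_=cv2.findContours(m,cv2.RETR_EXTERNAL,cv2.CHAIN_APPROX_NONE)
    b=max(cs,key=cv2.contourArea); return cv2.minAreaRect(b),b
YEL=((22,120,100),(34,255,255))
def ends(rect):
    p=cv2.boxPoints(rect); p=p[np.argsort(p[:,1])]; return p[:2].mean(0),p[2:].mean(0)
E
python3 - <<'E'
from h import *
cm=manip.camera_model('wrist'); im=manip.snapshot('wrist'); cv2.imwrite('pics/w2.png',im[:,:,::-1])
s=manip.sense();r=R.from_quat(s['tool_rot']).as_matrix()
print(s['tcp_pos'],np.degrees(np.arctan2(r[1,0],r[0,0])))
t=manip.camera_model('top');it=manip.snapshot('top')
for n,c,i,roi in (('w',cm,im,(150,0,400,250)),('t',t,it,(400,180,40,60))):
  rc,_=blob(i,*YEL,roi); a,b=ends(rc); print(n,rc,a,b)
  A,B=atz(c,*a,.118),atz(c,*b,.118); d=A-B; print((A+B)/2,np.linalg.norm(d),np.degrees(np.arctan2(d[1],d[0])))
  rc,bb=blob(i,(0,170,90),(6,255,255),roi if n=='w' else (405,235,30,30)); x,y,w,h=cv2.boundingRect(bb); print('red',x,y,w,h,atz(c,x+w/2,y+h-5,.074))
E
```

```text
[ 0.4441938  -0.34564523  0.25000153] 9.754224726007967
w ((289.9664306640625, 49.98963165283203), (100.2641372680664, 12.419156074523926), 88.72696685791016) [ 2.8885266e+02 -1.3006210e-01] [291.0802  100.10933]
[ 0.55884211 -0.33321193  0.118     ] 0.06936490558150887 11.714796288552545
red 282 120 19 67 [ 0.44923442 -0.35578705  0.074     ]
t ((416.05401611328125, 208.8663330078125), (33.2183952331543, 5.2626519203186035), 76.4295654296875) [412.15683 192.72083] [419.9512  225.01184]
[ 0.56280841 -0.33074448  0.118     ] 0.08500749065244145 11.274125883526494
red 419 252 5 4 [ 0.4541641  -0.35486355  0.074     ]
```

View pics/w2.png

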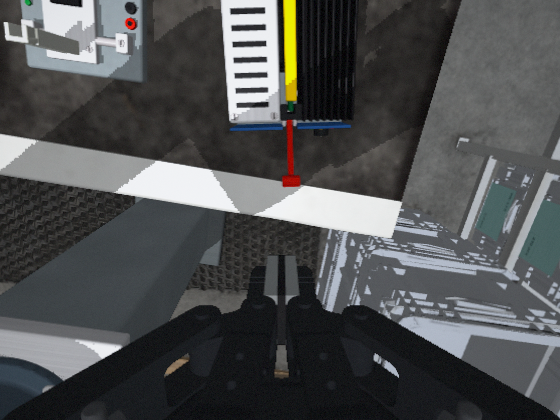

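The pad is at (291,181) and the rail's near end at (291,100). Both cameras give a unit yaw of about 11.5°, so I'll refine the frame to that and press.

```bash
cat >> h.py <<'E'
P0=np.array([.5645,-.3315]); YU=11.5
E
python3 - <<'E'
from h import *
print(atz(manip.camera_model('wrist'),291,181,.078), unit(-.116,0,.078))
c=after([.228,.582,.231,158.64],[-12.46,-8.8,-2.3,10]);c=after(c,[-14.84,2.3,1.67,8.62]);c=after(c,[-1,3.22,0,0]);print(c.tolist())
rows(c,unit(-.123,0,.1),unit(-.123,0,.084),unit(-.125,0,.06),unit(-.126,0,.033))
E
```

```text
[ 0.4513341  -0.35505207  0.078     ] [np.float64(0.45082873426398373), np.float64(-0.35462668039239487), 0.078, 11.5]
[0.44659378474449163, -0.3503520397705014, 0.24989999999999998, 9.679999999999993]
[-0.12, 0.17, 5.0, -0.23]
[-0.12, 0.17, 5.53, -0.23]
[-0.18, 0.17, 6.33, -0.23]
[-0.22, 0.17, 7.23, -0.23]
```

```bash
cat >> h.py <<'E'
def cur():
    s=manip.sense();r=R.from_quat(s['tool_rot']).as_matrix(); return np.r_[s['tcp_pos'],np.degrees(np.arctan2(r[1,0],r[0,0]))]
E
python3 - <<'E'
from h import *
c=cur();print(c,manip.sense()['qd'])
rows(c,unit(-.123,0,.1),unit(-.123,0,.084),unit(-.125,0,.06),unit(-.126,0,.033))
E
```

```text
[ 0.44432422 -0.34575791  0.25015343  9.76403002] [ 0.0005535  -0.00112865 -0.00539315 -0.00144316 -0.00105578 -0.00042321]
[-0.07, 0.34, 5.01, -0.22]
[-0.07, 0.34, 5.54, -0.22]
[-0.14, 0.34, 6.34, -0.22]
[-0.17, 0.34, 7.24, -0.22]
```

Request:
drive_tool(motion=[[[0,-0.07,0.34,1,-0.22],[0,-0.07,0.34,2.2,-0.22],[0,-0.07,0.34,3.4,-0.22],[0,-0.07,0.34,4.4,-0.22],[0,-0.07,0.34,5,-0.22],[0,-0.07,0.34,5.3,-0.22],[0,-0.07,0.34,5.3,-0.22],[0,-0.07,0.34,5.3,-0.22]]])

```text
t: 3.65
tcp_pos: [0.4446, -0.3579, 0.0921]
tool_rot: [0.995, 0.1, 0.0, 0.001]
force: [0.5, -0.3, -0.4]
finger_gap: 0.002
gripper_force: 0.0
```

```bash
python3 - <<'E'
from h import *
c=cur();print(c,manip.sense()['force'])
rows(c,unit(-.123,0,.078),unit(-.123,0,.084),unit(-.125,0,.06),unit(-.127,0,.033))
E
```

```text
[ 0.44464441 -0.3578702   0.09205012 11.47363119] [ 0.48162947 -0.3234043  -0.39532755]
[-0.01, -0.06, 0.47, -0.0]
[-0.01, -0.06, 0.27, -0.0]
[-0.08, -0.06, 1.07, -0.0]
[-0.14, -0.06, 1.97, -0.0]
```

Good; the tool follows the command. Next I'll press slowly.

Request:
drive_tool(motion=[[[0,0,-0.06,0.25,0],[0,0,-0.06,0.4,0],[0,-0.01,-0.06,0.52,0],[0,-0.03,-0.06,0.64,0],[0,-0.04,-0.06,0.76,0],[0,-0.05,-0.06,0.88,0],[0,-0.06,-0.06,1.0,0]]])

```text
t: 4.35
tcp_pos: [0.4391, -0.357, 0.0628]
tool_rot: [0.995, 0.101, -0.002, 0.0]
force: [-7.8, -0.5, 16.1]
finger_gap: -0.002
gripper_force: 7.5
```

Request:
drive_tool(motion=[[[0,-0.01,0,0.12,0],[0,-0.02,0,0.24,0],[0,-0.03,0,0.36,0],[0,-0.04,0,0.48,0],[0,-0.05,0,0.6,0],[0,-0.06,0,0.72,0],[0,-0.06,0,0.8,0]]])

```text
t: 5.05
tcp_pos: [0.4393, -0.3572, 0.0376]
tool_rot: [0.995, 0.1, -0.001, 0.0]
force: [-3.4, -1.1, 5.6]
finger_gap: -0.003
gripper_force: 2.5
```

Request:
drive_tool(motion=[[[0,0,0,0.06,0],[0,0,0,0.12,0],[0,0,0,0.18,0],[0,0,0,0.22,0],[0,0,0,0.22,0]]])

```text
t: 5.55
tcp_pos: [0.4401, -0.3569, 0.032]
tool_rot: [0.995, 0.1, -0.0, 0.0]
force: [-5.3, -0.9, 14.4]
finger_gap: 0.001
gripper_force: 7.2
```

Request:
drive_tool(motion=[[[0,0,0,0.04,0],[0,0,0,0.08,0],[0,0,0,0.08,0],[0,0,0,0.08,0]]])

```text
t: 5.95
tcp_pos: [0.4401, -0.3571, 0.0316]
tool_rot: [0.995, 0.1, 0.0, 0.001]
force: [-7.8, 2.3, 27.5]
finger_gap: -0.001
gripper_force: 13.8
```

Request:
drive_tool(motion=[[[0,0,0,-0.5,0],[0,0,0,-1.5,0],[0,0,0,-3,0],[0,0,0,-4.5,0],[85,0,0,-6,0],[85,0,0,-7.1,0],[85,0,0,-7.5,0],[85,0,0,-7.5,0],[85,0,0,-7.5,0]]])

```text
t: 6.85
tcp_pos: [0.4398, -0.3557, 0.2515]
tool_rot: [0.995, 0.1, -0.001, -0.001]
force: [0.1, 0.1, -0.6]
finger_gap: 0.845
gripper_force: 0.0
```

```bash
python3 - <<'E'
from h import *
c=cur();print(c,manip.sense()['force'])
cm=manip.camera_model('wrist');im=manip.snapshot('wrist')
rc,_=blob(im,*YEL,(200,0,250,200));a,b=ends(rc);print(rc,a,b,atz(cm,*b,.139))
cm=manip.camera_model('scene');im=manip.snapshot('scene')
cv2.imwrite('pics/sc1.png',cv2.resize(im[190:300,280:420,::-1],None,fx=5,fy=5,interpolation=cv2.INTER_CUBIC))
E
```

```text
[ 0.43976628 -0.35570143  0.25152111 11.4484062 ] [ 0.11096733  0.07564656 -0.64543027]
((284.0, 44.5), (89.0, 12.0), 90.0) [284.   0.] [284.  89.] [ 0.52657299 -0.34051181  0.139     ]
```

View pics/sc1.png

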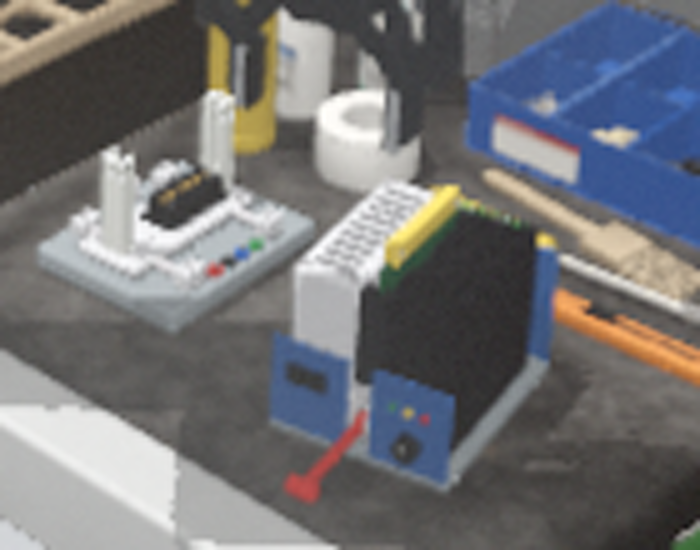

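The board is pried up, and its yellow rail stands about 18 mm proud around (425,225). Now I'll move to the grasp.

```bash
python3 - <<'E'
from h import *
c=cur()
g=lambda z:[.566,-.332,z,11.45]
rows(c,g(.25),g(.2),g(.16),g(.121))
E
```

```text
[4.29, 0.07, 0.02, -0.0]
[4.29, 0.07, 1.69, -0.0]
[4.29, 0.07, 3.02, -0.0]
[4.29, 0.07, 4.32, -0.0]
```

Request:
drive_tool(motion=[[[85,1.2,0.05,0,0],[85,2.6,0.07,0,0],[85,3.8,0.07,0.4,0],[85,4.29,0.07,1.6,0],[85,4.29,0.07,2.6,0],[85,4.29,0.07,3.4,0],[85,4.29,0.07,4,0],[85,4.29,0.07,4.3,0],[85,4.29,0.07,4.3,0],[85,4.29,0.07,4.3,0]]])

```text
t: 7.95
tcp_pos: [0.5668, -0.3334, 0.124]
tool_rot: [0.995, 0.1, -0.0, -0.0]
force: [0.0, -0.6, -0.3]
finger_gap: 0.992
gripper_force: 0.0
```

Request:
drive_tool(motion=[[[40,0,0,0,0],[25,0,0,0,0],[15,0,0,0,0],[10,0,0,0,0],[5,0,0,0,0],[4,0,0,0,0],[4,0,0,0,0],[4,0,0,0,0],[4,0,0,0,0]]], squeeze=60)

```text
t: 8.85
tcp_pos: [0.5667, -0.3325, 0.1245]
tool_rot: [0.995, 0.1, -0.0, -0.001]
force: [-1.0, 3.1, 5.4]
finger_gap: 0.085
gripper_force: 61.3
```

Request:
drive_tool(motion=[[[4,0,0,-0.15,0],[4,0,0,-0.35,0],[4,0,0,-0.6,0],[4,0,0,-0.9,0],[4,0,0,-1.2,0],[4,0,0,-1.2,0]]])

```text
t: 9.45
tcp_pos: [0.5669, -0.3334, 0.1621]
tool_rot: [0.995, 0.1, 0.0, 0.001]
force: [-0.6, 2.5, -0.1]
finger_gap: 0.083
gripper_force: 60.7
```

```bash
python3 - <<'E'
from h import *
print(cur(),manip.sense()['force'])
im=manip.snapshot('scene')
cv2.imwrite('pics/sc2.png',cv2.resize(im[170:300,270:420,::-1],None,fx=4,fy=4,interpolation=cv2.INTER_CUBIC))
E
```

```text
[ 0.5669467  -0.33339897  0.16211828 11.44256416] [-0.60422955  2.49876751 -0.14411718]
```

View pics/sc2.png

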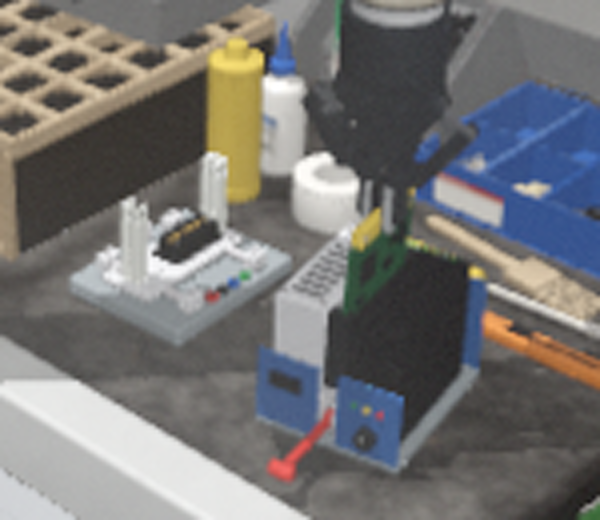

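The rail is gripped and the board is rising straight. I'll lift it fully clear and then move to a viewing pose beside the adapter.

Request:
drive_tool(motion=[[[4,0,0,-0.3,0],[4,0,0,-0.7,0],[4,0,0,-1.2,0],[4,0,0,-1.8,0],[4,0,0,-2.4,0],[4,0,0,-3,0],[4,0,0,-3.5,0],[4,0,0,-3.8,0],[4,0,0,-3.8,0]]])

```text
t: 10.4
tcp_pos: [0.5674, -0.3344, 0.2767]
tool_rot: [0.995, 0.1, 0.001, 0.002]
force: [0.8, 1.0, -1.6]
finger_gap: 0.082
gripper_force: 60.5
```

```bash
python3 - <<'E'
from h import *
c=cur();print(c,manip.sense()['force'])
rows(c,[.55,-.235,.275,2.2])
E
```

```text
[ 0.56742926 -0.33440177  0.27667485 11.43670003] [ 0.78390411  0.96698773 -1.56909366]
[0.09, -3.36, 0.06, 1.15]
```

Request:
drive_tool(motion=[[[4,0.02,-0.5,0,0.2],[4,0.05,-1.2,0,0.5],[4,0.07,-2,0,0.8],[4,0.09,-2.8,0,1],[4,0.09,-3.36,0.06,1.15],[4,0.09,-3.36,0.06,1.15],[4,0.09,-3.36,0.06,1.15],[4,0.09,-3.36,0.06,1.15]]])

```text
t: 11.2
tcp_pos: [0.5497, -0.2351, 0.2723]
tool_rot: [1.0, 0.019, 0.0, 0.0]
force: [1.2, 0.1, -1.3]
finger_gap: 0.084
gripper_force: 60.5
```

```bash
python3 - <<'E'
from h import *
cm=manip.camera_model('wrist');c=cur();im=manip.snapshot('wrist');print(c)
np.savez('w3.npz',c=c,im=im,**{k:np.array(v) for k,v in cm.items()})
cv2.imwrite('pics/w3.png',cv2.resize(im[0:300,40:440,::-1],None,fx=2,fy=2,interpolation=cv2.INTER_CUBIC))
E
```

```text
[ 0.54967893 -0.23507855  0.27228734  2.22298372]
```

View pics/w3.png

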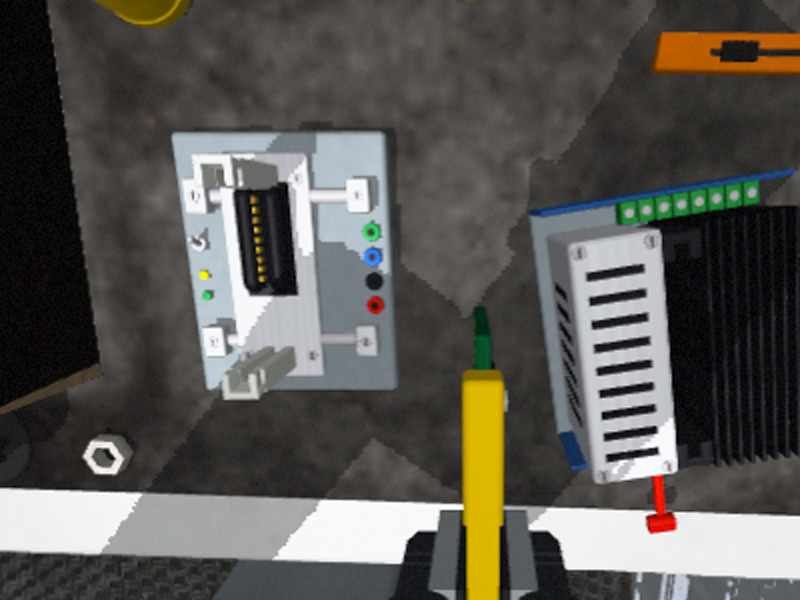

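The rail is held with its far end at (483,372) in the crop. The adapter's guide tops are at about (212,170) and (242,383), and the connector at about (267,242). I'll enlarge both guides to read them precisely.

```bash
python3 - <<'E'
from h import *
d=np.load('w3.npz');im=d['im'][:,:,::-1]
k=lambda x,y,w,h:cv2.resize(im[y:y+h,x:x+w],None,fx=11,fy=11,interpolation=cv2.INTER_CUBIC)
A=k(132,73,36,26);B=k(146,168,36,36)   # upper guide, lower guide
cv2.imwrite('pics/g.png',np.hstack([np.vstack([A,np.zeros((110,396,3),np.uint8)]),B]))
E
```

```text
(no output)
```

View pics/g.png

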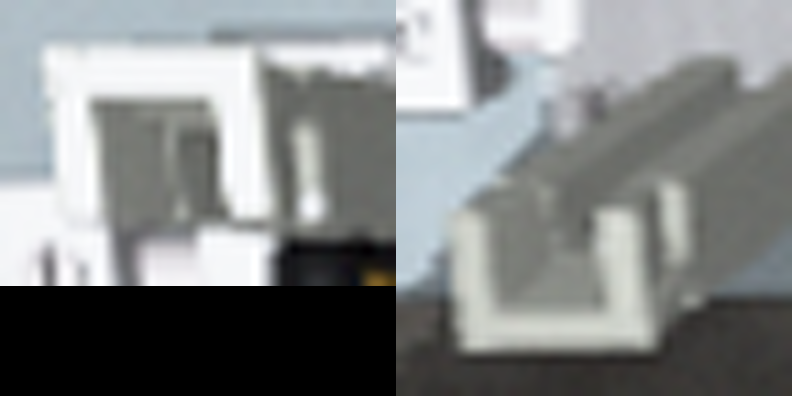

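The upper guide's top corners in the crop are (45,45), (258,45), (65,222) and (270,222). The lower guide's are (59,205), (244,205), (66,350) and (259,350).

```bash
cat > g.py <<'E'
from h import *
d=np.load('w3.npz'); cm={k:d[k] for k in ('fov_y','cx','cy','k1','origin','orientation')}; c=d['c']
g=lambda x0,y0,u,v: atz(cm,x0+(u+.5)/11-.5,y0+(v+.5)/11-.5,.1)
W=np.array([g(132,73,*p) for p in [(45,45),(258,45),(65,222),(270,222)]]+[g(146,168,*p) for p in [(59,205),(244,205),(66,350),(259,350)]])[:,:2]
M=np.array([(57,9),(57,-9),(44,9),(44,-9),(-44,9),(-44,-9),(-57,9),(-57,-9)])/1000
mw,mm=W.mean(0),M.mean(0); U,_,V=np.linalg.svd((M-mm).T@(W-mw)); Rm=V.T@U.T
G=mw; YA=np.degrees(np.arctan2(Rm[1,0],Rm[0,0]))
if __name__=='__main__':
    print('slot',G,YA); print(np.round((W-(M@Rm.T+mw))*1000,1).tolist())
    f=lambda u,v,z: atz(cm,40+(u+.5)/2-.5,(v+.5)/2-.5,z)
    for z in(.008,.0115,.015):
        a=f(483,372,c[2]+z); print(z,'rail far end in tool x,y',(axes(c)@(a-c[:3]))[:2]*1000, (axes(c)@(f(483.5,590,c[2]+z)-c[:3]))[:2]*1000,'w',np.linalg.norm(f(463,373,c[2]+z)-f(503,373,c[2]+z)))
    for p in [(173,133),(386,131),(396,387),(208,389)]: print('case',f(*p,.02))
E
python3 g.py
```

```text
slot [ 0.58862959 -0.11309751] 2.725627484243827
[[0.2, -0.6], [0.1, 0.2], [-0.4, -0.3], [-0.5, 0.9], [0.6, -1.0], [0.4, 0.3], [-0.1, 0.0], [-0.2, 0.5]]
0.008 rail far end in tool x,y [44.90000106  0.54785638] [-8.15598568  0.75285071] w 0.00849470764454539
0.0115 rail far end in tool x,y [45.75841431  0.53696557] [-5.92105077  0.73664138] w 0.008274315002808645
0.015 rail far end in tool x,y [46.61682756  0.52607477] [-3.68611586  0.72043206] w 0.008053922361071879
case [ 0.66010438 -0.05962083  0.02      ]
case [ 0.66618684 -0.17769635  0.02      ]
case [ 0.51900235 -0.18313528  0.02      ]
case [ 0.51301954 -0.0657814   0.02      ]
```

```bash
python3 - <<'E'
from g import *
h=cv2.cvtColor(d['im'],cv2.COLOR_RGB2HSV); m=cv2.inRange(h,(40,80,15),(85,255,200)); m[:, :265]=0; m[:,300:]=0; m[:145]=0;m[190:]=0
v,u=np.nonzero(m); print(v.min(),v.max(),[ (r,u[v==r].min(),u[v==r].max()) for r in np.unique(v)][::4])
for top in (.008,.0115,.015):
  for vv in (v.min()-.5,v.min()+2): print(top,vv,(axes(c)@(atz(cm,281,vv,c[2]+top-.084)-c[:3]))[:2]*1000)
  print('rail end',(axes(c)@(atz(cm,281,185.7,c[2]+top)-c[:3]))[:2]*1000)
print(d['im'][148:160,281].tolist())
E
```

```text
153 184 [(np.int64(153), np.int64(278), np.int64(281)), (np.int64(157), np.int64(277), np.int64(282)), (np.int64(161), np.int64(277), np.int64(283)), (np.int64(165), np.int64(277), np.int64(284)), (np.int64(169), np.int64(277), np.int64(285)), (np.int64(173), np.int64(277), np.int64(285)), (np.int64(177), np.int64(277), np.int64(285)), (np.int64(181), np.int64(276), np.int64(285))]
0.008 152.5 [47.08849217  0.60514972]
0.008 155 [45.42464198  0.60747593]
rail end [44.92170305  0.44169251]
0.0115 152.5 [47.5825126   0.59752202]
0.0115 155 [45.94526548  0.59981104]
rail end [45.77955325  0.43355609]
0.015 152.5 [48.07653302  0.58989432]
0.015 155 [46.46588898  0.59214614]
rail end [46.63740345  0.42541968]
[[58, 53, 50], [53, 51, 47], [58, 54, 53], [56, 54, 54], [57, 57, 55], [13, 44, 29], [6, 40, 27], [2, 39, 14], [12, 43, 23], [2, 42, 23], [6, 41, 21], [3, 40, 20]]
```

```bash
python3 - <<'E'
from h import *
c=cur();print(c)
rows(c,[.590,-.1126,.272,2.5],[.590,-.1126,.185,2.5])
E
```

```text
[ 0.54965286 -0.23512987  0.27228311  2.19962223]
[1.5, -4.03, 0.01, -0.04]
[1.5, -4.03, 2.91, -0.04]
```

Request:
drive_tool(motion=[[[4,0.2,-0.6,0,0],[4,0.5,-1.4,0,0],[4,0.8,-2.2,0,-0.04],[4,1.2,-3.2,0,-0.04],[4,1.5,-4.03,0,-0.04],[4,1.5,-4.03,0.4,-0.04],[4,1.5,-4.03,1.2,-0.04],[4,1.5,-4.03,2.1,-0.04],[4,1.5,-4.03,2.7,-0.04],[4,1.5,-4.03,2.7,-0.04]]], squeeze=40)

```text
t: 12.25
tcp_pos: [0.5874, -0.112, 0.188]
tool_rot: [1.0, 0.022, -0.003, -0.001]
force: [-0.2, -0.3, -1.5]
finger_gap: 0.084
gripper_force: 60.4
```

Request:
drive_tool(motion=[[[4,0,0,0.02,0],[4,0,0,0.02,0],[4,0,0,0.02,0]]])

```text
t: 12.55
tcp_pos: [0.5904, -0.112, 0.1921]
tool_rot: [1.0, 0.022, 0.001, 0.001]
force: [-0.1, -0.3, -2.0]
finger_gap: 0.083
gripper_force: 60.5
```

```bash
python3 - <<'E'
from h import *
c=cur();print(c,manip.sense()['force'])
rows(c,[.590,-.1126,.185,2.5],[.590,-.1126,.165,2.5])
# scene check: project guide tops slots and expected board bottom corners
cm=manip.camera_model('scene');im=manip.snapshot('scene');cv2.imwrite('pics/sc3.png',im[:,:,::-1])
m=cv2.inRange(cv2.cvtColor(im,cv2.COLOR_RGB2HSV),*YEL);m[:,:270]=0;m[:,380:]=0;m[:150]=0;m[300:]=0
v,u=np.nonzero(m);print(u.min(),u.max(),v.min(),v.max())
E
```

```text
[ 0.59044056 -0.11196785  0.19211542  2.54088655] [-0.14863982 -0.31883211 -1.9879507 ]
[-0.02, 0.02, 0.24, 0.01]
[-0.02, 0.02, 0.9, 0.01]
305 335 180 219
```

Request:
drive_tool(motion=[[[4,-0.02,0.02,0.15,0],[4,-0.02,0.02,0.3,0],[4,-0.02,0.02,0.4,0],[4,-0.02,0.02,0.5,0],[4,-0.02,0.02,0.6,0],[4,-0.02,0.02,0.7,0],[4,-0.02,0.02,0.7,0]]])

```text
t: 13.3
tcp_pos: [0.5887, -0.1118, 0.1692]
tool_rot: [1.0, 0.022, -0.001, -0.0]
force: [0.3, -1.1, -1.3]
finger_gap: 0.086
gripper_force: 60.5
```

Request:
drive_tool(motion=[[[4,0,0,0.1,0],[4,0,0,0.2,0],[4,0,0,0.3,0],[4,0,0,0.4,0],[4,0,0,0.5,0],[4,0,0,0.5,0]]])

```text
t: 13.9
tcp_pos: [0.5893, -0.112, 0.1545]
tool_rot: [1.0, 0.022, 0.0, -0.0]
force: [0.8, -0.3, -2.3]
finger_gap: 0.087
gripper_force: 60.5
```

Request:
drive_tool(motion=[[[4,0,0,0.1,0],[4,0,0,0.2,0],[4,0,0,0.3,0],[4,0,0,0.4,0],[4,0,0,0.5,0],[4,0,0,0.6,0],[4,0,0,0.7,0],[4,0,0,0.7,0]]])

```text
t: 14.7
tcp_pos: [0.589, -0.1119, 0.1333]
tool_rot: [1.0, 0.022, -0.0, -0.0]
force: [1.5, 0.5, -2.4]
finger_gap: 0.085
gripper_force: 60.4
```

Request:
drive_tool(motion=[[[4,0,0,0.1,0],[4,0,0,0.2,0],[4,0,0,0.3,0],[4,0,0,0.35,0],[4,0,0,0.35,0]]])

```text
t: 15.2
tcp_pos: [0.589, -0.1119, 0.123]
tool_rot: [1.0, 0.022, -0.0, -0.0]
force: [0.9, -0.4, -1.7]
finger_gap: 0.084
gripper_force: 60.4
```

Request:
drive_tool(motion=[[[4,0,0.05,0,0],[4,0,0.1,0,0],[4,0,0.15,0,0],[4,0,0.15,0,0]]])

```text
t: 15.6
tcp_pos: [0.5892, -0.116, 0.1232]
tool_rot: [1.0, 0.022, -0.0, -0.0]
force: [2.4, 2.7, -1.6]
finger_gap: 0.084
gripper_force: 60.4
```

The side shift meets about 2.7 N, so the board is captured in the floating guides. I'll release it, then press on the rail top with shut fingers.

Request:
drive_tool(motion=[[[20,0,0,0,0],[45,0,0,0,0],[85,0,0,0,0],[85,0,0,0,0],[85,0,0,0,0],[85,0,0,-0.5,0],[85,0,0,-1.2,0],[85,0,0,-1.8,0],[60,0,0,-2,0],[30,0,0,-2,0]]])

```text
t: 16.6
tcp_pos: [0.5897, -0.1167, 0.1842]
tool_rot: [1.0, 0.022, 0.001, 0.0]
force: [-0.3, -0.3, 0.1]
finger_gap: 0.687
gripper_force: 0.0
```

Request:
drive_tool(motion=[[[0,0,0,0,0],[0,0,0,0,0],[0,0,0,0,0],[0,0,0,0,0],[0,0,0,0,0],[0,0,0,0,0]]])

```text
t: 17.2
tcp_pos: [0.5892, -0.1164, 0.1831]
tool_rot: [1.0, 0.022, -0.0, -0.0]
force: [-0.2, -0.1, -0.4]
finger_gap: 0.002
gripper_force: 0.0
```

```bash
python3 - <<'E'
from h import *
c=cur();print(c,manip.sense()['force'])
cm=manip.camera_model('wrist');im=manip.snapshot('wrist')
m=cv2.inRange(cv2.cvtColor(im,cv2.COLOR_RGB2HSV),*YEL);m[:100]=0
cs,_=cv2.findContours(m,cv2.RETR_EXTERNAL,cv2.CHAIN_APPROX_NONE)
for k in sorted(cs,key=cv2.contourArea)[-2:]:
  r=cv2.minAreaRect(k);a,b=ends(r);print(r)
  for z in (.13,.135): print(z,axes(c)@(atz(cm,*a,z)-c[:3])*1000,axes(c)@(atz(cm,*b,z)-c[:3])*1000)
E
```

```text
[ 0.5891697  -0.1164109   0.18312697  2.55925795] [-0.17794926 -0.11431329 -0.37547857]
((232.0, 192.5), (5.0, 4.0), 90.0)
0.13 [ 27.13948404 -29.82251165  53.12696999] [ 23.93074509 -29.9655136   53.12696999]
0.135 [ 28.43876549 -29.05501129  48.12696999] [ 25.31189116 -29.19436483  48.12696999]
((273.86322021484375, 211.02842712402344), (86.27304077148438, 14.620431900024414), 88.56790161132812)
0.13 [40.98977187 -4.48592888 53.12696999] [-16.51218059  -3.42251405  53.12696999]
0.135 [41.93569065 -4.36484126 48.12696999] [-14.09921335  -3.32855736  48.12696999]
```

Request:
drive_tool(motion=[[[0,0,-0.08,0.2,0],[0,0,-0.15,0.5,0],[0,0,-0.15,0.9,0],[0,0,-0.15,1.2,0],[0,0,-0.15,1.35,0],[0,0,-0.15,1.45,0],[0,0,-0.15,1.55,0],[0,0,-0.15,1.65,0],[0,0,-0.15,1.7,0]]])

```text
t: 18.15
tcp_pos: [0.5891, -0.112, 0.1322]
tool_rot: [1.0, 0.022, 0.0, 0.0]
force: [0.0, -0.1, -0.1]
finger_gap: 0.001
gripper_force: 0.0
```

Request:
drive_tool(motion=[[[0,0,0,0.06,0],[0,0,0,0.12,0],[0,0,0,0.18,0],[0,0,0,0.24,0]]])

```text
t: 18.55
tcp_pos: [0.5904, -0.1125, 0.1268]
tool_rot: [1.0, 0.022, 0.002, 0.001]
force: [0.0, 0.7, 10.1]
finger_gap: 0.001
gripper_force: 4.9
```

Request:
drive_tool(motion=[[[0,0,0,0.06,0],[0,0,0,0.12,0],[0,0,0,0.18,0],[0,0,0,0.22,0]]])

```text
t: 18.95
tcp_pos: [0.5901, -0.1126, 0.1201]
tool_rot: [1.0, 0.022, 0.001, 0.001]
force: [-1.2, -0.1, 6.8]
finger_gap: 0.002
gripper_force: 3.8
```

Request:
drive_tool(motion=[[[0,0,0,0.04,0],[0,0,0,0.08,0],[0,0,0,0.1,0],[0,0,0,0.1,0]]])

```text
t: 19.35
tcp_pos: [0.5916, -0.1129, 0.1181]
tool_rot: [1.0, 0.022, 0.003, 0.001]
force: [0.1, -0.0, 10.5]
finger_gap: 0.004
gripper_force: 4.9
```

Request:
drive_tool(motion=[[[0,0,0,0.04,0],[0,0,0,0.08,0],[0,0,0,0.1,0],[0,0,0,0.1,0]]])

```text
t: 19.75
tcp_pos: [0.593, -0.1134, 0.1178]
tool_rot: [1.0, 0.022, 0.005, 0.002]
force: [-1.5, -0.6, 21.7]
finger_gap: -0.001
gripper_force: 11.0
```

Request:
drive_tool(motion=[[[0,0,0,-0.15,0],[0,0,0,-0.6,0],[0,0,0,-1.5,0],[0,0,0,-2.8,0],[0,0,0,-4,0],[0,0,0,-4.5,0],[0,0,0,-4.5,0],[0,0,0,-4.5,0]]])

```text
t: 20.55
tcp_pos: [0.5884, -0.1117, 0.2471]
tool_rot: [1.0, 0.022, -0.0, -0.0]
force: [0.1, -0.3, -0.5]
finger_gap: 0.001
gripper_force: 0.0
```

```bash
python3 - <<'E'
from h import *
c=cur();print(c)
cm=manip.camera_model('wrist');im=manip.snapshot('wrist')
r,_=blob(im,*YEL,(200,100,200,320));a,b=ends(r);A,B=atz(cm,*a,.118),atz(cm,*b,.118);print(r,A,B,(A+B)/2,np.linalg.norm(A-B))
cm=manip.camera_model('scene');im=manip.snapshot('scene')
r,_=blob(im,*YEL,(270,180,80,100));a,b=ends(r);print(a,b)
y=np.radians(2.5)
for z in(.118,.121,.126): print(z,[proj(cm,[.589+s*.042*np.cos(y),-.1122+s*.042*np.sin(y),z]) for s in (1,-1)])
E
```

```text
[ 0.58840437 -0.111696    0.24711812  2.56112003]
((282.5, 194.0), (94.0, 11.0), 90.0) [ 0.63238858 -0.1114799   0.118     ] [ 0.54832355 -0.11547802  0.118     ] [ 0.59035606 -0.11347896  0.118     ] 0.084160057711102
[320.27017 179.66449] [318.9246  218.68704]
0.118 [array([322.18005288, 205.37150446]), array([305.4659386 , 214.93776445])]
0.121 [array([322.19595258, 204.57854653]), array([305.46684769, 214.1262632 ])]
0.126 [array([322.2225071, 203.2537706]), array([305.46836091, 212.77038856])]
```

The rail measures 84.2 mm at z = 0.118, which puts the board home and level, so I'm handing in.

```bash
python3 -c "
from station import manip
print(manip.sign_off())"
```

```text
the job is handed in; nothing more can be done
None
```

The board is out of the control unit and pressed home in the test adapter: the press met a firm stop with the rail top at 118 mm, the board looked level, the gripper is clear, and the job was handed in at about 21 s (no verdict returned).

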